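Switch off the grill and move the hot tray to the cooling stand with the turner

TASK

The biscuits are done: first turn the grill's switch clockwise until it clicks over into its off position. Then take the turner, slide its blade under the hot tray, lift the tray level off the grill and set it down squarely on both rails of the cooling stand without dropping it; never touch the hot tray with the gripper. Finally draw the turner out and lay it flat on the worktop, clear of the stand, leaving everything else where it is.

Things in the scene. Friction and masses are not known exactly. Their poses are not given: they have to be found in the camera images.
- switch (a joint): the grill's rotary switch, rad: 0 on, 1.4 off, growing clockwise seen from above. A spring detent holds it at either end: let go before half way it snaps back to 0, past half way it snaps on to 1.4 with a click. Turning takes up to 0.2 N m
- switch_grip (a point): on the switch's upright axis at the height to grip (82 mm over the worktop). The switch: a steel disc 72 mm across with a black bar grip on top, 18 mm wide, 72 mm long, from 65 to 97 mm over the worktop. The point turns with it: x runs along the bar, the narrow pointer end with a white line is at -x
- grill: low dark steel grill fixed to the worktop, left. Origin on the worktop below the tray's middle. Two runners along y carry the tray: inner gap 100 mm, 125 mm long, tops at z 60; body top between them at z 36: a channel 24 mm high under the tray, open at the -y (right) end. Panel with the switch at the other end, y +67 to +160 mm, top z 58; switch axis at y +117. Body 134 mm in x
- tray: hot shallow aluminium tray with four biscuits, no handle: 130 mm (x) by 110 mm (y), floor 3 mm thick, rim 12 mm high; origin at the centre of its underside. It lies across the two runners of the grill
- stand: low open steel cooling stand fixed to the worktop, right of the grill. Origin on the worktop below its middle. Two rails along y, 125 mm long, 14 mm wide, inner gap 100 mm, tops at z 34 mm, on four legs; two cross bars low on the worktop at y -50 and +50 mm, tops at z 9 mm: a blade can go down and out along y between the rails
- turner: slotted turner (spatula), 240 mm, 0.16 kg. Origin under the middle of the blade; x forward along the blade, z up. Steel blade 3 mm thick, 80 mm wide (y), x -65 to +50 mm; a thin neck rises to the level dark wooden handle: 22 mm wide, 24 mm high, x -80 to -190 mm, centre at z +46 mm. It stands on its blade, the handle in the air
- turner_grip (a point): point in the turner's handle, near its front end, to grip it: in the turner's frame x -110, y 0, z +46 mm
- pepper_mill: bystander, to be left where it is: dark wooden pepper mill, 58 mm wide, 150 mm tall; origin at the centre of its underside
- mustard_jar: bystander, to be left where it is: small jar with a yellow lid, 49 mm wide, 66 mm tall; origin at the centre of its underside
- sugar_jar: bystander, to be left where it is: low glass jar with a wooden lid, 59 mm wide, 78 mm tall; origin at the centre of its underside
- oil_bottle: bystander, to be left where it is: glass oil bottle, 61 mm wide, 268 mm tall; origin at the centre of its underside
- cafetiere: bystander, to be left where it is: small cafetiere, 184 mm tall; origin at the centre of its underside
- bean_jar: bystander, to be left where it is: glass jar with a wooden lid, 63 mm wide, 138 mm tall; origin at the centre of its underside
- dish_soap: bystander, to be left where it is: washing-up liquid bottle, 57x35 mm, 168 mm tall; origin at the centre of its underside
- salt_shaker: bystander, to be left where it is: glass salt shaker with a steel top, 44 mm wide, 90 mm tall; origin at the centre of its underside
- grill_tray_place (a point): point in the grill's frame where the middle of the tray's underside belongs: on the grill's origin, at runner height (z 60 mm)

How it is judged:
On the way, in this order (a step that is already met when the one before it is completed fails the run):
1. the switch has clicked over to off while the tray still lies on the grill (value of joint switch above 1.2 rad and distance between tray and grill_tray_place below 0.03 m), for 0.2 s.
2. the tray is lifted clear of the grill on the turner (height (world z) of tray above 0.07 m and contact force between tray and turner above 0.3 N and contact force between tray and grill below 0.03 N), for 0.2 s.
3. the tray stands on the cooling stand (x of tray in the frame of stand between -0.013 and 0.013 m and y of tray in the frame of stand between -0.03 and 0.03 m and height (world z) of tray between 0.029 and 0.039 m and angle between tray's own z axis and vertical below 0.06 rad and angle between the x axis of tray and the x axis of stand, either way round below 0.15 rad and contact force between tray and stand above 0.2 N), for 0.2 s.
At the end, for the whole second after the job is handed in: Switch at off (over 1.2 rad); tray level on both rails of the stand, within 13 mm of its middle across and 30 mm along the rails, square within 0.15 rad; turner at rest flat on the worktop, blade origin over 10 cm from the stand's middle, touching neither tray, stand nor grill (all of step 3 and value of joint switch above 1.2 rad and contact force between tray and turner below 0.03 N and linear speed of each of tray, turner below 0.02 m/s and height (world z) of turner below 0.008 m and angle between turner's own z axis and vertical below 0.08 rad and horizontal distance between turner and stand above 0.1 m and contact force between turner and stand below 0.03 N and contact force between turner and grill below 0.03 N).
It fails at once if the gripper touches the hot tray (contact force between the arm and tray above 0.5 N).
It fails at once if the fingers touch the hot tray (contact force between the fingers and tray above 0.5 N).
It fails at once if the tray tips (more than 0.35 rad) (angle between tray's own z axis and vertical above 0.35 rad).
It fails at once if the tray is dropped or flung (faster than 1 m/s) (linear speed of tray above 1 m/s).
It fails at once if a bystander is moved by more than 3 cm (distance of any of pepper_mill, mustard_jar, sugar_jar, oil_bottle, cafetiere, bean_jar, dish_soap, salt_shaker from where it was at the start of the episode above 0.03 m).
It also fails if it takes over 67 s, if anything falls off the work surface, if the arm or the gripper's body presses on something with over 40 N, if the wrist force passes 120 N, or if a joint passes its speed limit or range.

ROBOT

A 6-joint arm with a two-finger parallel gripper is mounted at the origin on a cart in front of the work surface, level with it; the furniture and walls round the work are solid. World frame = base frame: x ahead of the robot, y to its left, z up, the work surface at z = 0. Lengths are in m, angles in rad, forces in N, time in s.
With the tool pointing down it reaches from about 0.375 to 0.9 m from the base axis. Payload 3.1 kg.
Tool frame: the origin (TCP) lies at the very end of the fingers, on their centre line; the grasp point (between the pads) lies 19 mm behind it; z points along the fingers, y is the direction in which the jaws open and shut (so a half turn about z gives the same grasp; the last joint's range is limited). The gripper opens to 85 mm and grips with 20 to 120 N. Pads are 22 mm wide; open, the fingers measure 114 mm over their backs; the gripper's body (76 mm by 85 mm) begins 54 mm behind the grasp point. The pads swing forward as they close: fully open they stand 13 mm farther back than shut.
Start: joints at [1.143, 0.527, 1.433, -0, 1.181, -0.178], TCP at [0.154, 0.606, 0.231] pointing down, gripper open.
Joint ranges: [-3.08, 3.08], [-0.75, 2.2], [0.22, 2.44], [-1.43, 4.57], [0, 2.65], [-2.85, 2.85]. Speed limits (rad/s): [2.79, 2.79, 3.14, 3.14, 3.14, 3.14].

INTERFACE

Orientations are given as a unit quaternion [x, y, z, w].
In Python, from station import manip gives the robot as it stands. The module is installed in compiled form; this text tells all that it offers.
- The arm moves only by the tool send_rows, never from a script. Its argument "commands" is a list of rows, each an object with "delta_pos": the shift along the world's x, y, z in cm, a list of three; "yaw": the turn about the world's z in rad. A call has 1 to 10 rows; each row shifts and turns the pose as measured when the row begins; what a row does not reach is not made up. A row lasts 1/8 s, in which the tool goes at most 62.5 mm and 10.7 degrees, less where a joint would pass 70% of its speed; a pose out of reach is approached as far as the arm can. A call is refused whole if a number of a shift passes 6.25 or a number of a turn 0.188, either way. A call with a gripper value outside its range is refused whole. "grip" is the closure, from -1 (fully open) to 1 (shut), set as the call begins (left out, the last holds). The fingers move at their own pace and stop on an object; "force" is the grip in N (left out, the last holds). Time passes only in rows, so rows that do not move let the fingers close. It gives the time, the measured TCP pose, the force and the opening at its end, in the units of the state.
- manip.sense(): the state, without advancing time (a new reading comes with each control period).
- manip.snapshot(name): name is "scene" or "top"; returns the picture (420x560x3 uint8, blue, green, red); there is no depth.
- manip.get_calibration(name): a dict with "fx", "fy", "cx", "cy" (pixels), "dist_coeffs" ([k1, k2, p1, p2, k3] as OpenCV has them; the pictures are not rectified), "world_to_cam" (4x4, takes a point from world to camera coordinates). Camera axes: x right, y down, z forward; pixel columns grow to the right and rows downward; lengths in m; the calibration is good to about 2 mm. A picture is of the moment at which its call begins. get_calibration takes no time and is no camera call.
- manip.sign_off(): hands the job in, once; it reports no verdict.
The state is a dict: "t": time; "q": joint angles; "qd": joint speeds; "tau": joint torques, N m; "tcp_pos": TCP position; "tool_rot": TCP orientation; "force": force on the tool from outside, world axes, zero at the start; "ft_torque": the same for the moment, N m; "finger_gap": opening from 0.0 (shut) to 1.0 (fully open).
Only numpy, scipy, OpenCV 4.12 (cv2) and the standard library are available. Lean on these libraries where they do the work, as an engineer would, in place of code of your own. Each camera call takes 0.05 s, during which the arm holds its last target. There are 200 camera calls.

## Working session

There is one attempt and no reset: what is moved stays moved. The work goes in short steps, Python scripts to look and compute and a tool call to move; the robot and the scene stay as the last step left them, time stands still between calls to the robot, and variables do not carry over. Pictures are saved under pics/ and viewed, about 8 in all and at most 12, crops included, and the job is handed in when it is done.

Besides the shell and the picture viewer there is one more tool, called after "Emit:" as name(argument=value, ...), one argument or row to a line, values as JSON. send_rows: Moves the arm, as the interface text tells. Its arguments: {"type":"object","properties":{"commands":{"type":"array","items":{"type":"object","properties":{"delta_pos":{"type":"array","items":{"type":"number"}},"yaw":{"type":"number"}}}},"grip":{"type":"number"},"force":{"type":"number"}},"required":["commands"]}

```bash
mkdir -p pics; python3 - <<'E'
from station import manip
import cv2
for n in("scene","top"):
    cv2.imwrite(f"pics/{n}0.png",manip.snapshot(n)); c=manip.get_calibration(n); print(n,c)
print(manip.sense())
E
```

```text
scene {'fx': 422.6288204650617, 'fy': 422.6288204650617, 'cx': 278.5103208051051, 'cy': 210.57490640103651, 'dist_coeffs': array([0.01210872, 0.        , 0.        , 0.        , 0.        ]), 'world_to_cam': array([[ 0.84733838, -0.530864  , -0.01418016, -0.50292973],
       [-0.37416302, -0.57784566, -0.72532505,  0.29405253],
       [ 0.37685501,  0.61990145, -0.68826048,  1.31124362],
       [ 0.        ,  0.        ,  0.        ,  1.        ]])}
top {'fx': 405.95692408315244, 'fy': 405.95692408315244, 'cx': 280.38331149886164, 'cy': 209.2197290406627, 'dist_coeffs': array([-0.01764359,  0.        ,  0.        ,  0.        ,  0.        ]), 'world_to_cam': array([[-2.55759431e-04, -9.99991326e-01,  4.15718637e-03,
         2.31959208e-02],
       [-9.97702536e-01, -2.64650999e-05, -6.77469515e-02,
         6.06035154e-01],
       [ 6.77464739e-02, -4.16496230e-03, -9.97693875e-01,
         1.37994848e+00],
       [ 0.00000000e+00,  0.00000000e+00,  0.00000000e+00,
         1.00000000e+00]])}
{'t': 0.1, 'q': array([ 1.14354173e+00,  5.28373945e-01,  1.43380363e+00,  1.31376603e-05,
        1.18137073e+00, -1.78492890e-01]), 'qd': array([-0.00101995, -0.00164418, -0.00423194,  0.00054874, -0.00110041,
        0.00056587]), 'tau': array([ 1.18185367e-04, -4.43304241e+01, -1.78586429e+01, -2.93212261e-04,
        3.89696463e-03, -2.51398893e-05]), 'tcp_pos': array([0.15356761, 0.60516991, 0.23042163]), 'tool_rot': array([ 1.24062814e-01,  9.92273885e-01, -9.31504365e-04, -2.97447980e-04]), 'force': array([ 0.19224529, -0.57571337, -0.94914347]), 'ft_torque': array([-0.05119863,  0.03134462,  0.05868011]), 'finger_gap': 0.998945191617794}
```

View pics/top0.png

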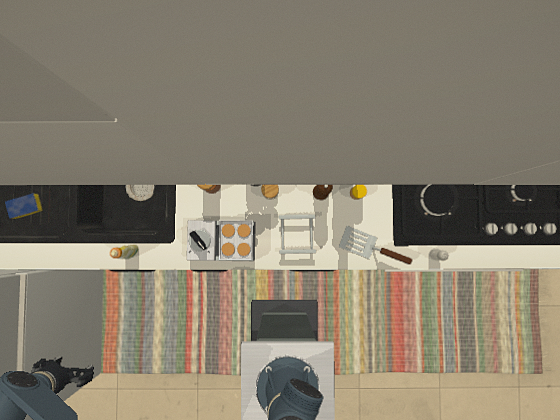

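View pics/scene0.png

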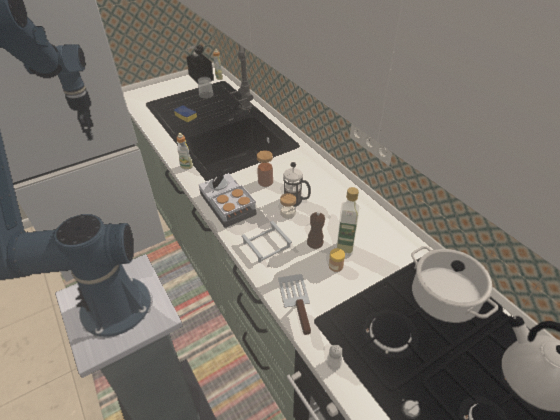

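Overview: in the top view the grill is at about (221,240), the switch bar at (198,239), the stand at (298,237), the turner blade at (358,241) and its handle at (395,256). I'll enlarge that part to measure.

```bash
cat > h.py <<'E'
from station import manip
import cv2, numpy as np
def cast(name,px,z):
    c=manip.get_calibration(name); T=c["world_to_cam"]; R=T[:3,:3]; t=T[:3,3]
    K=np.array([[c["fx"],0,c["cx"]],[0,c["fy"],c["cy"]],[0,0,1]])
    u=cv2.undistortPoints(np.array(px,float).reshape(-1,1,2),K,c["dist_coeffs"])[:,0]
    o=-R.T@t; d=np.c_[u,np.ones(len(u))]@R
    z=np.broadcast_to(z,len(u)); return o+d*((z-o[2])/d[:,2])[:,None]
def proj(name,P):
    c=manip.get_calibration(name); T=c["world_to_cam"]
    K=np.array([[c["fx"],0,c["cx"]],[0,c["fy"],c["cy"]],[0,0,1]])
    return cv2.projectPoints(np.array(P,float).reshape(-1,1,3),cv2.Rodrigues(T[:3,:3])[0],T[:3,3],K,c["dist_coeffs"])[0][:,0]
def crop(name,r0,r1,c0,c1,f,out,img=None):
    im=manip.snapshot(name) if img is None else img
    cv2.imwrite(out,cv2.resize(im[r0:r1,c0:c1],None,fx=f,fy=f,interpolation=cv2.INTER_CUBIC))
E
python3 - <<'E'
from h import *
t=cv2.imread("pics/top0.png");s=cv2.imread("pics/scene0.png")
a=cv2.resize(t[182:270,180:440],None,fx=3,fy=3,interpolation=cv2.INTER_CUBIC)
b=cv2.resize(s[165:365,190:360],None,fx=3,fy=3,interpolation=cv2.INTER_CUBIC)
cv2.imwrite("pics/topc.png",a);cv2.imwrite("pics/scc.png",b[:600])
hsv=cv2.cvtColor(t,cv2.COLOR_BGR2HSV)
print(cast("top",[[298,237],[198,239],[238,240],[358,241],[395,256],[300,186],[300,269]],[.034,.09,.06,0,.058,0,0]).round(3))
E
```

```text
[[ 0.51  -0.037  0.034]
 [ 0.504  0.292  0.09 ]
 [ 0.5    0.165  0.06 ]
 [ 0.496 -0.248  0.   ]
 [ 0.447 -0.36   0.058]
 [ 0.689 -0.046  0.   ]
 [ 0.4   -0.045  0.   ]]
```

View pics/topc.png

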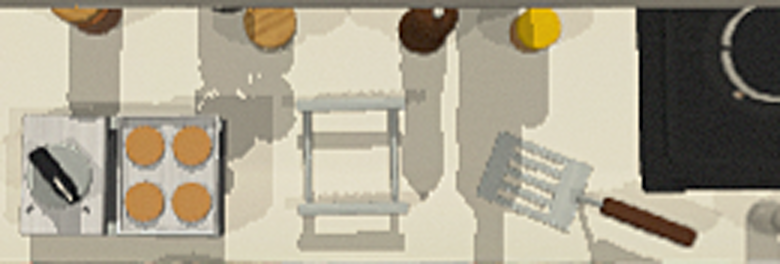

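View pics/scc.png

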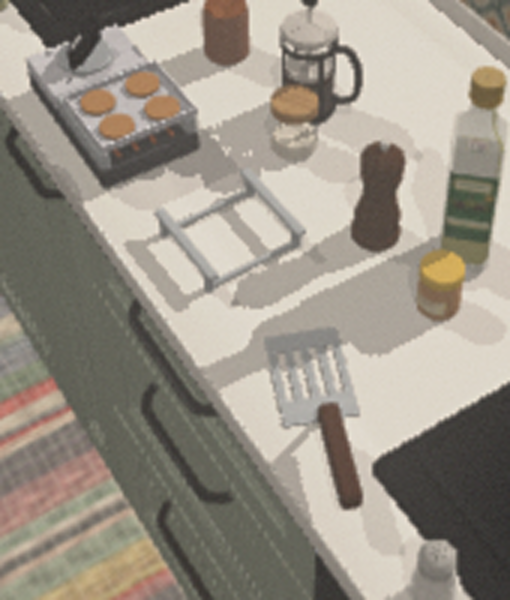

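The crops show the bar of the switch lying diagonally with its white pointer end near the robot. The stand's rails are at crop rows ~103 and ~209, columns 299–405. The turner handle runs from (603,203) to (693,240).

```bash
python3 - <<'E'
from h import *
t=cv2.imread("pics/top0.png"); big=cv2.resize(t[182:270,180:440],None,fx=3,fy=3,interpolation=cv2.INTER_CUBIC)
hsv=cv2.cvtColor(big,cv2.COLOR_BGR2HSV)
full=lambda p:(np.array(p,float)+.5)/3-.5+[180,182]
def comps(m,x0,x1,y0,y1,amin):
    k=np.zeros_like(m);k[y0:y1,x0:x1]=m[y0:y1,x0:x1]
    cs,_=cv2.findContours(k,cv2.RETR_EXTERNAL,cv2.CHAIN_APPROX_NONE); return [c for c in cs if cv2.contourArea(c)>amin]
bis=comps(cv2.inRange(hsv,(5,90,120),(25,255,255)),115,225,115,235,300)
P=np.array([np.mean(c[:,0],0) for c in bis]);B=cast("top",full(P),.071);print("biscuits",B.round(4),B.mean(0))
for nm,m,win,z in (("handle",cv2.inRange(hsv,(0,70,20),(20,255,150)),(590,710,190,250),.058),("bar",cv2.inRange(hsv,(0,0,0),(180,255,60)),(25,82,140,210),.097)):
    for c in comps(m,*win,60):
        r=cv2.minAreaRect(c);q=cast("top",full(cv2.boxPoints(r)),z);print(nm,q.round(4).tolist(),q.mean(0).round(4),[np.linalg.norm(q[i]-q[i-1]).round(3) for i in(1,2)])
        e=(q[0]+q[1]-q[2]-q[3]) if np.linalg.norm(q[1]-q[2])>np.linalg.norm(q[0]-q[1]) else (q[1]+q[2]-q[3]-q[0]); print(" ang",np.degrees(np.arctan2(e[1],e[0])))
# grill panel / tray bright outline, stand rails
P=[[298,98],[405,97],[300,215],[405,212],[298,109],[405,107],[300,204],[405,202]]
print("stand",cast("top",full(P),.034).round(4).tolist())
P=[[118,118],[222,118],[118,234],[222,234]];q=cast("top",full(P),.072);print("tray rim",q.round(4).tolist(),q.mean(0))
P=[[22,116],[104,116],[20,235],[102,235]];q=cast("top",full(P),.058);print("panel",q.round(4).tolist())
P=[[60,176]];print("disc",cast("top",full(P),.065))
P=[[500,130],[593,158],[477,200],[570,233]];q=cast("top",full(P),.002);print("blade",q.round(4).tolist(),q.mean(0))
E
```

```text
biscuits [[0.4714 0.1458 0.071 ]
 [0.4717 0.1977 0.071 ]
 [0.5334 0.1457 0.071 ]
 [0.5333 0.1974 0.071 ]] [0.50244044 0.17164849 0.071     ]
handle [[0.4581, -0.3067, 0.058], [0.4779, -0.3145, 0.058], [0.4392, -0.4175, 0.058], [0.4194, -0.4096, 0.058]] [ 0.4487 -0.3621  0.058 ] [np.float64(0.021), np.float64(0.11)]
 ang 69.40383708916143
bar [[0.5215, 0.3212, 0.097], [0.5344, 0.3049, 0.097], [0.4783, 0.2599, 0.097], [0.4654, 0.2762, 0.097]] [0.4999 0.2905 0.097 ] [np.float64(0.021), np.float64(0.072)]
 ang 38.708584026694815
stand [[0.5876, 0.0279, 0.034], [0.5888, -0.0939, 0.034], [0.4551, 0.0257, 0.034], [0.4584, -0.0931, 0.034], [0.5751, 0.0279, 0.034], [0.5774, -0.0938, 0.034], [0.4675, 0.0257, 0.034], [0.4697, -0.0932, 0.034]]
tray rim [[0.5634, 0.2269, 0.072], [0.5634, 0.1119, 0.072], [0.4359, 0.2256, 0.072], [0.4359, 0.1114, 0.072]] [0.49966101 0.16896284 0.072     ]
panel [[0.5662, 0.3362, 0.058], [0.5662, 0.2446, 0.058], [0.434, 0.3365, 0.058], [0.434, 0.2454, 0.058]]
disc [[0.49939575 0.29152338 0.065     ]]
blade [[0.5521, -0.2071, 0.002], [0.5195, -0.3151, 0.002], [0.471, -0.1795, 0.002], [0.4328, -0.287, 0.002]] [ 0.49386008 -0.24719829  0.002     ]
```

Sizes agree with the given ones (handle 110×21 mm, bar 72 mm). Estimates: switch axis (0.500, 0.291) with the bar at 38.7°, grill origin (0.500, 0.173), stand (0.522, -0.033) with yaw about +1°, turner origin (0.496, -0.238) heading 69.4°. I'll go to the switch, jaw angle 128.7°.

Emit:
send_rows(
  commands=[
    {"delta_pos": [4.3, -3.9, 0], "yaw": 0.116},
    {"delta_pos": [4.3, -3.9, 0], "yaw": 0.116},
    {"delta_pos": [4.3, -3.9, 0], "yaw": 0.116},
    {"delta_pos": [4.3, -3.9, 0], "yaw": 0.116},
    {"delta_pos": [4.3, -3.9, 0], "yaw": 0.116},
    {"delta_pos": [4.3, -3.9, 0], "yaw": 0.116},
    {"delta_pos": [4.3, -3.9, 0], "yaw": 0.116},
    {"delta_pos": [4.3, -3.9, 0], "yaw": 0.116},
  ],
  grip=0.1,
  force=60,
)

```text
t: 1.1
tcp_pos: [0.5018, 0.2851, 0.2273]
tool_rot: [-0.352, 0.936, -0.001, -0.002]
force: [0.7, 0.1, -0.1]
finger_gap: 0.452
```

Emit:
send_rows(
  commands=[
    {"delta_pos": [-0.2, 0.55, -5], "yaw": -0.044},
    {"delta_pos": [0, 0, -5], "yaw": 0},
    {"delta_pos": [0, 0, -2.5], "yaw": 0},
    {"delta_pos": [0, 0, 0], "yaw": 0},
  ],
)

```text
t: 1.6
tcp_pos: [0.5053, 0.2858, 0.0988]
tool_rot: [-0.327, 0.945, -0.002, 0.0]
force: [0.3, -0.6, -0.3]
finger_gap: 0.45
```

```bash
python3 - <<'E'
from h import *
s=manip.sense();print(s["tcp_pos"],s["tool_rot"],s["finger_gap"])
a=manip.snapshot("top");b=manip.snapshot("scene")
A=cv2.resize(a[200:270,170:270],None,fx=4,fy=4,interpolation=2);B=cv2.resize(b[130:220,180:280],None,fx=4,fy=4,interpolation=2)
h=max(len(A),len(B));A=np.pad(A,((0,h-len(A)),(0,0),(0,0)))
cv2.imwrite("pics/sw1.png",np.hstack([A,B]))
E
```

```text
[0.50528497 0.28584819 0.09880965] [-3.26600609e-01  9.45160796e-01 -1.71424603e-03  4.15563125e-04] 0.4503466342373283
```

View pics/sw1.png

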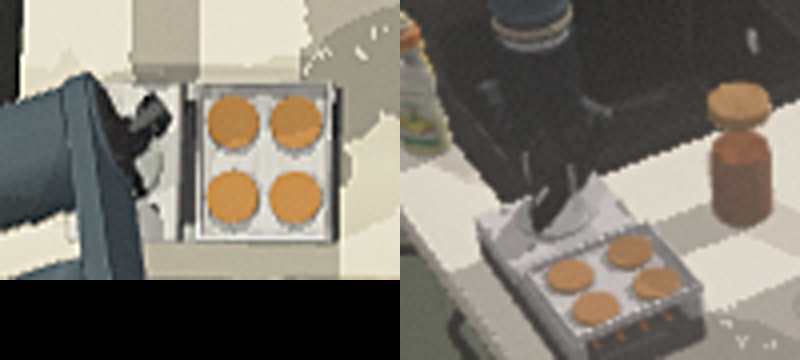

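The gripper hangs over the bar, though the arm mostly hides it. Correcting to (0.500, 0.2905), then down to z 0.071.

Emit:
send_rows(
  commands=[
    {"delta_pos": [-0.5, 0.5, 0], "yaw": 0},
    {"delta_pos": [0, 0, -1.4], "yaw": 0},
    {"delta_pos": [-0.1, 0, -1.4], "yaw": 0},
  ],
)

```text
t: 2.08
tcp_pos: [0.5033, 0.2937, 0.0763]
tool_rot: [-0.327, 0.945, -0.002, 0.008]
force: [0.5, 0.2, -0.3]
finger_gap: 0.45
```

Emit:
send_rows(
  commands=[
    {"delta_pos": [0, 0, 0], "yaw": 0},
    {"delta_pos": [0, 0, 0], "yaw": 0},
    {"delta_pos": [0, 0, 0], "yaw": 0},
    {"delta_pos": [0, 0, 0], "yaw": 0},
  ],
  grip=1,
)

```text
t: 2.58
tcp_pos: [0.5022, 0.2937, 0.0754]
tool_rot: [-0.328, 0.945, -0.002, 0.007]
force: [0.1, 0.4, -0.1]
finger_gap: 0.199
```

Emit:
send_rows(
  commands=[
    {"delta_pos": [0, 0, 0], "yaw": -0.17},
    {"delta_pos": [0, 0, 0], "yaw": -0.17},
    {"delta_pos": [0, 0, 0], "yaw": -0.17},
    {"delta_pos": [0, 0, 0], "yaw": -0.17},
    {"delta_pos": [0, 0, 0], "yaw": -0.17},
    {"delta_pos": [0, 0, 0], "yaw": -0.17},
    {"delta_pos": [0, 0, 0], "yaw": -0.17},
    {"delta_pos": [0, 0, 0], "yaw": -0.17},
  ],
)

```text
t: 3.58
tcp_pos: [0.5021, 0.2936, 0.0754]
tool_rot: [0.362, 0.932, -0.005, 0.004]
force: [-1.5, 1.4, 1.3]
finger_gap: 0.197
```

Emit:
send_rows(
  commands=[
    {"delta_pos": [0, 0, 0], "yaw": 0},
    {"delta_pos": [0, 0, 0], "yaw": 0},
    {"delta_pos": [0, 0, 0], "yaw": 0},
    {"delta_pos": [0, 0, 6], "yaw": 0},
    {"delta_pos": [0, 0, 6], "yaw": 0},
    {"delta_pos": [0, -4, 3], "yaw": -0.1},
    {"delta_pos": [0, -5.5, 0], "yaw": -0.1},
    {"delta_pos": [0, -5.5, 0], "yaw": -0.1},
    {"delta_pos": [0, -5.5, 0], "yaw": -0.1},
  ],
  grip=0.1,
)

```text
t: 4.7
tcp_pos: [0.5031, 0.0859, 0.2294]
tool_rot: [0.537, 0.844, -0.004, 0.005]
force: [0.4, 0.3, -0.2]
finger_gap: 0.45
```

```bash
python3 - <<'E'
from h import *
s=manip.sense();print(s["tcp_pos"],s["tool_rot"])
b=manip.snapshot("top")
crop("top",200,270,170,270,6,"pics/sw2.png",b)
E
```

```text
[0.50310488 0.08586894 0.22942496] [ 0.53682128  0.84367083 -0.00448905  0.00472152]
```

View pics/sw2.png

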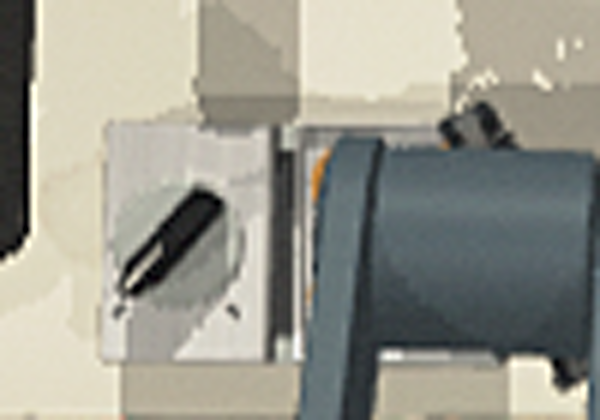

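The bar now points at the left mark, so the switch is off. Next, the turner.

Emit:
send_rows(
  commands=[
    {"delta_pos": [-0.6, -5.3, 0], "yaw": -0.1},
    {"delta_pos": [-0.6, -5.3, 0], "yaw": -0.1},
    {"delta_pos": [-0.6, -5.3, 0], "yaw": -0.1},
    {"delta_pos": [-0.6, -5.3, 0], "yaw": -0.1},
    {"delta_pos": [-0.6, -5.3, 0], "yaw": -0.1},
    {"delta_pos": [-0.6, -5.3, 0], "yaw": -0.1},
    {"delta_pos": [-0.6, -5.3, -2], "yaw": -0.1},
    {"delta_pos": [-0.6, -4, -5], "yaw": -0.08},
    {"delta_pos": [0, 0, -3], "yaw": 0},
    {"delta_pos": [0, 0, 0], "yaw": 0},
  ],
)

```text
t: 6.0
tcp_pos: [0.4548, -0.3468, 0.1314]
tool_rot: [0.824, 0.566, -0.007, 0.009]
force: [0.7, -0.2, 0.3]
finger_gap: 0.449
```

Emit:
send_rows(
  commands=[
    {"delta_pos": [0.2, 0.8, -3], "yaw": 0},
    {"delta_pos": [0, 0, -3], "yaw": 0},
    {"delta_pos": [0, 0, 0], "yaw": 0},
  ],
)

```text
t: 6.38
tcp_pos: [0.4598, -0.3396, 0.0745]
tool_rot: [0.823, 0.568, -0.007, 0.013]
force: [-0.7, 0.2, 0.7]
finger_gap: 0.45
```

```bash
python3 - <<'E'
from h import *
s=manip.sense();print(s["tcp_pos"],s["tool_rot"])
b=manip.snapshot("scene")
crop("scene",250,350,260,360,5,"pics/tg.png",b)
E
```

```text
[ 0.45975676 -0.33957933  0.07453157] [ 0.82298862  0.56787059 -0.00696153  0.0128162 ]
```

View pics/tg.png

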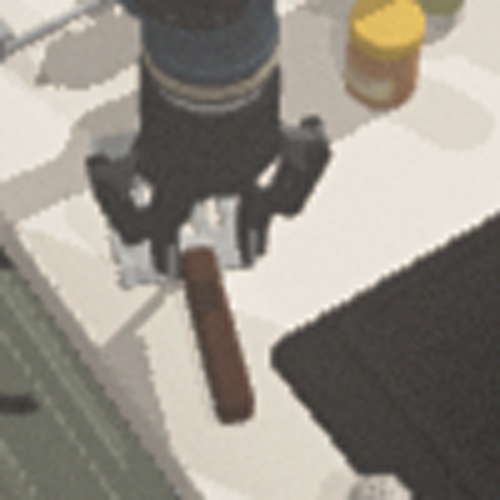

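Emit:
send_rows(
  commands=[
    {"delta_pos": [-0.3, 0.1, -2], "yaw": 0},
    {"delta_pos": [-0.1, 0, -1.5], "yaw": 0},
    {"delta_pos": [-0.1, 0, -1], "yaw": 0},
    {"delta_pos": [0, 0, 0], "yaw": 0},
  ],
)

```text
t: 6.92
tcp_pos: [0.4596, -0.3423, 0.036]
tool_rot: [0.822, 0.569, -0.006, 0.021]
force: [-0.1, -0.7, 0.4]
finger_gap: 0.452
```

Emit:
send_rows(
  commands=[
    {"delta_pos": [-0.2, 0.4, -0.7], "yaw": 0},
    {"delta_pos": [0, 0, -0.3], "yaw": 0},
    {"delta_pos": [0, 0, 0], "yaw": 0},
  ],
)

```text
t: 7.3
tcp_pos: [0.4581, -0.3385, 0.0263]
tool_rot: [0.822, 0.569, -0.006, 0.021]
force: [0.1, -0.1, 0.3]
finger_gap: 0.449
```

Emit:
send_rows(
  commands=[
    {"delta_pos": [0, 0, 0], "yaw": 0},
    {"delta_pos": [0, 0, 0], "yaw": 0},
    {"delta_pos": [0, 0, 0], "yaw": 0},
    {"delta_pos": [0, 0, 0], "yaw": 0},
  ],
  grip=1,
  force=120,
)

```text
t: 7.8
tcp_pos: [0.4582, -0.3383, 0.027]
tool_rot: [0.822, 0.569, -0.006, 0.022]
force: [-0.1, -0.2, 2.2]
finger_gap: 0.24
```

Emit:
send_rows(
  commands=[
    {"delta_pos": [0, 0, 2], "yaw": 0},
    {"delta_pos": [0, 0, 3], "yaw": 0},
    {"delta_pos": [0, 0, 3], "yaw": 0},
    {"delta_pos": [0.6, 4, 0], "yaw": 0.06},
    {"delta_pos": [0.6, 4, 0], "yaw": 0.06},
    {"delta_pos": [0.6, 4, 0], "yaw": 0.06},
    {"delta_pos": [0.6, 4, 0], "yaw": 0.06},
    {"delta_pos": [0.6, 4, 0], "yaw": 0.06},
    {"delta_pos": [0.6, 3, 0], "yaw": 0.06},
    {"delta_pos": [0, 0, 0], "yaw": 0},
  ],
)

```text
t: 9.05
tcp_pos: [0.4946, -0.1049, 0.1061]
tool_rot: [0.703, 0.711, -0.002, 0.025]
force: [-0.4, 0.1, -1.4]
finger_gap: 0.24
```

```bash
cat >> h.py <<'E'
def st():
    s=manip.sense();x,y,z,w=s["tool_rot"];p=np.degrees(2*np.arctan2(y,x))-90
    print("tcp",s["tcp_pos"].round(4),"jaw",p.round(2),"tilt",(2*(x*z+w*y)).round(4),(2*(y*z-w*x)).round(4),"F",s["force"].round(1),s["finger_gap"].round(3),s["t"])
E
python3 - <<'E'
from h import *
st()
a=manip.snapshot("top");b=manip.snapshot("scene")
A=cv2.resize(a[200:270,200:360],None,fx=5,fy=4*1.25,interpolation=2);B=cv2.resize(b[170:250,190:350],None,fx=5,fy=5,interpolation=2)[:250]
cv2.imwrite("pics/ap0.png",np.vstack([A,B])[:600]); cv2.imwrite("pics/ap_t.png",a); cv2.imwrite("pics/ap_s.png",b)
E
```

```text
Traceback (most recent call last):
  File "h.py", line 18, in st
    print("tcp",s["tcp_pos"].round(4),"jaw",p.round(2),"tilt",(2*(x*z+w*y)).round(4),(2*(y*z-w*x)).round(4),"F",s["force"].round(1),s["finger_gap"].round(3),s["t"])
                                                                                                                                    ^^^^^^^^^^^^^^^^^^^^^
AttributeError: 'float' object has no attribute 'round'
```

```bash
sed -i 's/s\["finger_gap"\].round(3)/round(s["finger_gap"],3)/' h.py
python3 - <<'E'
from h import *
st()
a=manip.snapshot("top");b=manip.snapshot("scene")
A=cv2.resize(a[200:270,200:360],None,fx=5,fy=5,interpolation=2)[:300];B=cv2.resize(b[190:250,190:350],None,fx=5,fy=5,interpolation=2)
cv2.imwrite("pics/ap0.png",np.vstack([A,B])[:600]); cv2.imwrite("pics/ap_t.png",a); cv2.imwrite("pics/ap_s.png",b)
E
```

```text
tcp [ 0.4946 -0.1049  0.1061] jaw 0.62 tilt 0.0324 -0.0378 F [-0.4  0.1 -1.4] 0.24 9.05
```

View pics/ap0.png

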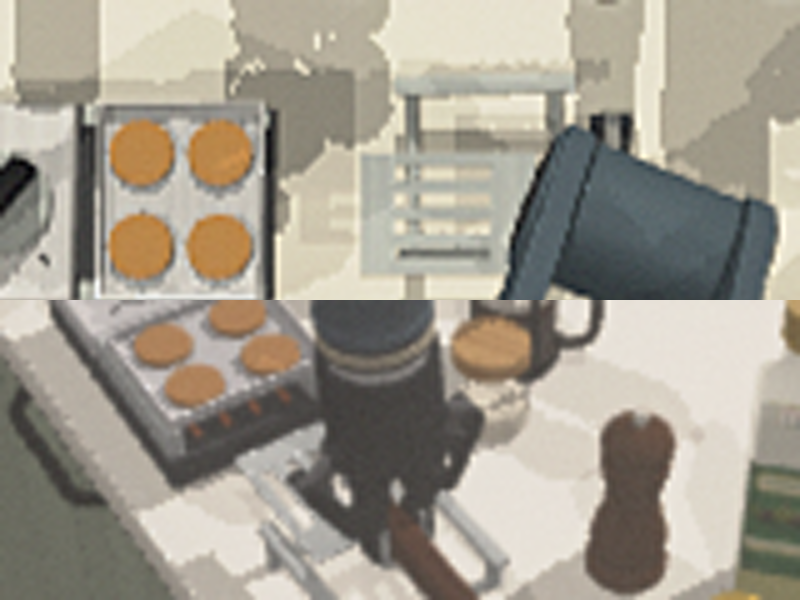

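Blade front edge at crop column 362, rows 155 to 275. I'll turn that into a position and compare with the kinematics.

```bash
python3 - <<'E'
from h import *
f=lambda p:(np.array(p,float)+.5)/5-.5+[200,200]
print(cast("top",f([[362,155],[362,275],[490,153],[490,275]]),.082).round(4))
f2=lambda p:(np.array(p,float)+.5)/5-.5+[190,190]
# tip corners seen in scene: (240,460-300),(320,430-300)
print(cast("scene",f2([[238,160],[322,132]]),.082).round(4))
print(cast("top",f([[100,107],[268,107],[100,296],[268,296]]),.072).round(4))
E
```

```text
[[ 0.5314  0.0509  0.082 ]
 [ 0.453   0.0509  0.082 ]
 [ 0.5327 -0.0332  0.082 ]
 [ 0.4529 -0.033   0.082 ]]
[[0.4555 0.0453 0.082 ]
 [0.5178 0.0379 0.082 ]]
[[0.5634 0.2249 0.072 ]
 [0.5634 0.1135 0.072 ]
 [0.4388 0.2237 0.072 ]
 [0.4388 0.113  0.072 ]]
```

Emit:
send_rows(
  commands=[
    {"delta_pos": [0.7, 0, -1.2], "yaw": -0.01},
    {"delta_pos": [0, 0, -1.2], "yaw": 0},
    {"delta_pos": [0, 0, -0.8], "yaw": 0},
    {"delta_pos": [0, 0, 0], "yaw": 0},
  ],
)

```text
t: 9.65
tcp_pos: [0.5025, -0.1103, 0.071]
tool_rot: [0.71, 0.704, -0.002, 0.026]
force: [-0.4, 0.0, -1.0]
finger_gap: 0.241
```

Emit:
send_rows(
  commands=[
    {"delta_pos": [0, 2, 0], "yaw": 0.006},
    {"delta_pos": [0, 2, 0], "yaw": 0},
    {"delta_pos": [0, 2, 0], "yaw": 0},
    {"delta_pos": [0, 1, 0], "yaw": 0},
    {"delta_pos": [0, 0, 0], "yaw": 0},
  ],
)

```text
t: 10.28
tcp_pos: [0.5016, -0.0351, 0.0716]
tool_rot: [0.707, 0.707, -0.002, 0.025]
force: [-0.3, 1.4, -1.4]
finger_gap: 0.237
```

```bash
python3 - <<'E'
from h import *
st()
a=manip.snapshot("top");b=manip.snapshot("scene")
A=cv2.resize(a[210:270,200:360],None,fx=5,fy=5,interpolation=2)[:300];B=cv2.resize(b[190:250,190:350],None,fx=5,fy=5,interpolation=2)
cv2.imwrite("pics/ap1.png",np.vstack([A,B])[:600])
E
```

```text
tcp [ 0.5016 -0.0351  0.0716] jaw -0.06 tilt 0.0327 -0.0388 F [-0.3  1.4 -1.4] 0.237 10.275
```

View pics/ap1.png

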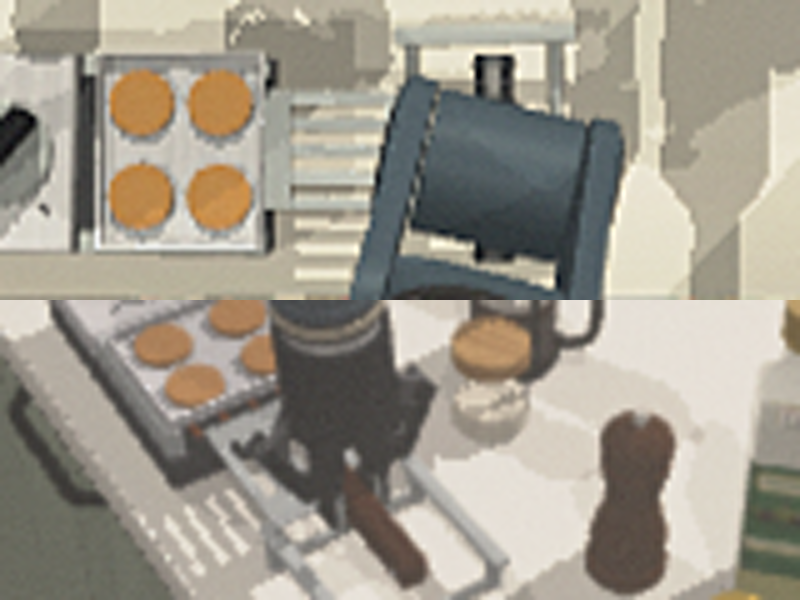

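Blade centred on the tray (rows 90–210 against 55–250), with the tip just at the channel mouth. Sliding in.

Emit:
send_rows(
  commands=[
    {"delta_pos": [0, 2, 0], "yaw": 0},
    {"delta_pos": [0, 2, 0], "yaw": 0},
    {"delta_pos": [0, 2, 0], "yaw": 0},
  ],
)

```text
t: 10.75
tcp_pos: [0.5034, 0.0217, 0.0719]
tool_rot: [0.71, 0.704, -0.002, 0.027]
force: [-0.0, 0.7, -0.8]
finger_gap: 0.241
```

Emit:
send_rows(
  commands=[
    {"delta_pos": [0, 2, 0], "yaw": 0},
    {"delta_pos": [0, 1.8, 0], "yaw": 0},
    {"delta_pos": [0, 0.3, 0], "yaw": 0},
    {"delta_pos": [0, 0, 0], "yaw": 0},
  ],
)

```text
t: 11.25
tcp_pos: [0.5045, 0.062, 0.072]
tool_rot: [0.711, 0.703, -0.001, 0.027]
force: [0.2, 0.2, -1.4]
finger_gap: 0.238
```

Emit:
send_rows(
  commands=[
    {"delta_pos": [-0.2, 0.6, 0], "yaw": 0.01},
    {"delta_pos": [0, 0, 0.5], "yaw": 0},
    {"delta_pos": [0, 0, 0.4], "yaw": 0},
    {"delta_pos": [0, 0, 0.4], "yaw": 0},
    {"delta_pos": [0, 0, 0.4], "yaw": 0},
    {"delta_pos": [0, 0, 0.4], "yaw": 0},
  ],
)

```text
t: 12.0
tcp_pos: [0.5022, 0.0664, 0.0942]
tool_rot: [0.708, 0.706, -0.002, 0.027]
force: [-0.2, -0.2, -3.3]
finger_gap: 0.239
```

```bash
python3 -c "
from h import *
st()"
```

```text
tcp [0.5022 0.0664 0.0942] jaw -0.13 tilt 0.0358 -0.0411 F [-0.2 -0.2 -3.3] 0.239 12.0
```

Emit:
send_rows(
  commands=[
    {"delta_pos": [0, 0, 0.5], "yaw": 0},
    {"delta_pos": [0, 0, 0.5], "yaw": 0},
    {"delta_pos": [0, 0, 0.5], "yaw": 0},
    {"delta_pos": [0, 0, 0.5], "yaw": 0},
    {"delta_pos": [0, 0, 0.5], "yaw": 0},
    {"delta_pos": [0, 0, 0.5], "yaw": 0},
    {"delta_pos": [0, 0, 0], "yaw": 0},
    {"delta_pos": [0, 0, 0], "yaw": 0},
  ],
)

```text
t: 13.0
tcp_pos: [0.5021, 0.0664, 0.1267]
tool_rot: [0.708, 0.706, -0.002, 0.027]
force: [-0.4, -0.4, -2.2]
finger_gap: 0.237
```

```bash
python3 - <<'E'
from h import *
st()
a=manip.snapshot("top");b=manip.snapshot("scene")
A=cv2.resize(a[210:270,170:330],None,fx=5,fy=5,interpolation=2)[:300];B=cv2.resize(b[165:225,180:340],None,fx=5,fy=5,interpolation=2)
cv2.imwrite("pics/lift.png",np.vstack([A,B])[:600])
E
```

```text
tcp [0.5021 0.0664 0.1267] jaw -0.11 tilt 0.0363 -0.0413 F [-0.4 -0.4 -2.2] 0.237 13.0
```

View pics/lift.png

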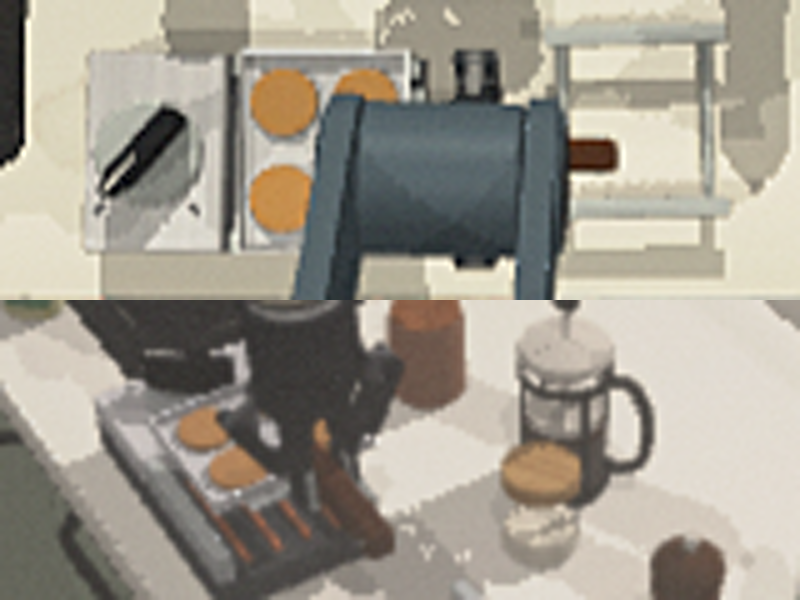

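Tray is lifted off on the turner and the runners are bare. Left rim at crop column ~241, far rim at row ~50.

```bash
python3 - <<'E'
from h import *
f=lambda p:(np.array(p,float)+.5)/5-.5+[170,210]
print(cast("top",f([[241,50],[238,250],[408,50]]),.115).round(4))
print(cast("top",f([[550,33],[725,30],[550,210],[728,207]]),.034).round(4))
E
```

```text
[[0.5662 0.2244 0.115 ]
 [0.4385 0.2251 0.115 ]
 [0.5662 0.1172 0.115 ]]
[[ 0.5812  0.0259  0.034 ]
 [ 0.5833 -0.0936  0.034 ]
 [ 0.461   0.0259  0.034 ]
 [ 0.463  -0.095   0.034 ]]
```

Emit:
send_rows(
  commands=[
    {"delta_pos": [0.1, -0.6, 0], "yaw": 0},
    {"delta_pos": [0.2, -1.2, 0], "yaw": 0.003},
    {"delta_pos": [0.2, -1.8, 0], "yaw": 0.003},
    {"delta_pos": [0.2, -2, 0], "yaw": 0.003},
    {"delta_pos": [0.2, -2, 0], "yaw": 0.003},
    {"delta_pos": [0.2, -2, 0], "yaw": 0.003},
    {"delta_pos": [0.2, -2, 0], "yaw": 0.002},
    {"delta_pos": [0.2, -2, 0], "yaw": 0},
    {"delta_pos": [0.2, -1.5, 0], "yaw": 0},
    {"delta_pos": [0.1, -0.8, 0], "yaw": 0},
  ],
)

```text
t: 14.35
tcp_pos: [0.5212, -0.1045, 0.1257]
tool_rot: [0.702, 0.712, -0.002, 0.028]
force: [-0.4, -0.2, -1.6]
finger_gap: 0.237
```

```bash
python3 -c "
from h import *
st()"
```

```text
tcp [ 0.5212 -0.1045  0.1257] jaw 0.83 tilt 0.0377 -0.0425 F [-0.4 -0.2 -1.6] 0.237 14.35
```

Emit:
send_rows(
  commands=[
    {"delta_pos": [0.1, -1, 0], "yaw": 0.001},
    {"delta_pos": [0.1, -1.2, -0.3], "yaw": 0},
    {"delta_pos": [0, -0.8, -0.8], "yaw": 0},
    {"delta_pos": [0, -0.2, -1], "yaw": 0},
    {"delta_pos": [0, 0, -1], "yaw": 0},
    {"delta_pos": [0, 0, -0.4], "yaw": 0},
    {"delta_pos": [0, 0, 0], "yaw": 0},
  ],
)

```text
t: 15.22
tcp_pos: [0.5224, -0.1373, 0.0872]
tool_rot: [0.701, 0.713, -0.002, 0.027]
force: [0.3, -0.1, -2.9]
finger_gap: 0.239
```

```bash
python3 - <<'E'
from h import *
st()
a=manip.snapshot("top");b=manip.snapshot("scene")
A=cv2.resize(a[195:265,230:390],None,fx=5,fy=5,interpolation=2)[:300];B=cv2.resize(b[200:260,200:360],None,fx=5,fy=5,interpolation=2)
cv2.imwrite("pics/pl.png",np.vstack([A,B])[:600])
E
```

```text
tcp [ 0.5224 -0.1373  0.0872] jaw 0.94 tilt 0.0351 -0.0406 F [ 0.3 -0.1 -2.9] 0.239 15.225
```

View pics/pl.png

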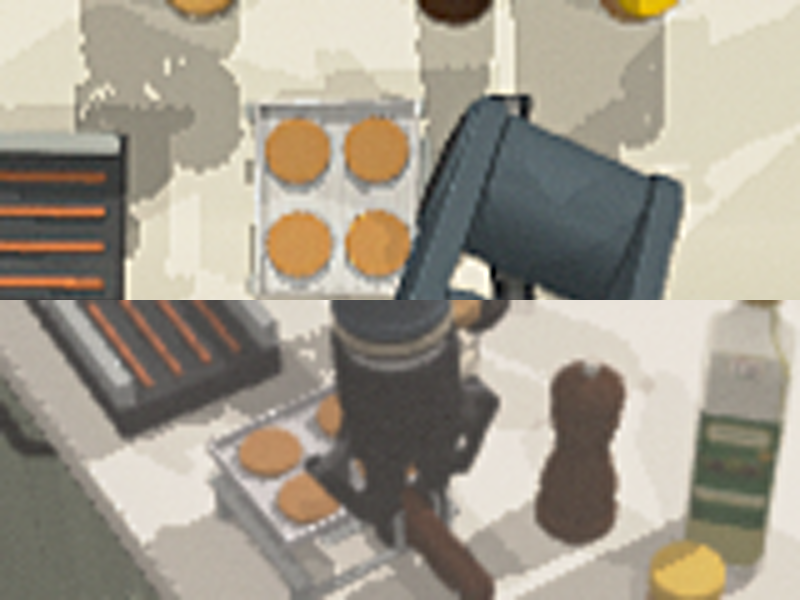

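Tray hovers over the stand: left rim column 258–262, far rim row 103, biscuits around (297,150), (376,150), (300,245).

```bash
python3 - <<'E'
from h import *
f=lambda p:(np.array(p,float)+.5)/5-.5+[230,195]
q=cast("top",f([[258,103],[261,297],[420,103]]),.075);print(q.round(4),"xc",q[:2,0].mean(),"yc",q[[0,2],1].mean())
q=cast("top",f([[297,150],[376,150],[300,245],[378,244]]),.074);print("bis",q.round(4),q.mean(0))
E
```

```text
[[ 0.5825  0.0207  0.075 ]
 [ 0.4546  0.0187  0.075 ]
 [ 0.5825 -0.0867  0.075 ]] xc 0.5185490105480874 yc -0.03302445325978144
bis [[ 0.5514 -0.0052  0.074 ]
 [ 0.5514 -0.0575  0.074 ]
 [ 0.4887 -0.007   0.074 ]
 [ 0.4893 -0.0585  0.074 ]] [ 0.52020396 -0.03204368  0.074     ]
```

Emit:
send_rows(
  commands=[
    {"delta_pos": [0.2, 0, -0.8], "yaw": 0},
    {"delta_pos": [0, 0, -0.6], "yaw": 0},
    {"delta_pos": [0, 0, -0.5], "yaw": 0},
    {"delta_pos": [0, 0, -0.4], "yaw": 0},
    {"delta_pos": [0, 0, -0.4], "yaw": 0},
    {"delta_pos": [0, 0, -0.4], "yaw": 0},
    {"delta_pos": [0, 0, -0.4], "yaw": 0},
    {"delta_pos": [0, 0, -0.2], "yaw": 0},
    {"delta_pos": [0, 0, 0], "yaw": 0},
  ],
)

```text
t: 16.45
tcp_pos: [0.5258, -0.1377, 0.049]
tool_rot: [0.701, 0.713, -0.001, 0.028]
force: [-0.2, -0.1, -2.0]
finger_gap: 0.237
```

```bash
python3 - <<'E'
from h import *
st()
a=manip.snapshot("top");cv2.imwrite("pics/p2.png",a)
big=cv2.resize(a[195:265,230:390],None,fx=5,fy=5,interpolation=cv2.INTER_CUBIC);hsv=cv2.cvtColor(big,cv2.COLOR_BGR2HSV)
m=cv2.inRange(hsv,(5,90,120),(25,255,255))
for c in cv2.findContours(m,0,2)[0]:
    if cv2.contourArea(c)>1500:
        p=cv2.boundingRect(c);ctr=np.array([p[0]+p[2]/2,p[1]+p[3]/2]);print(p,cast("top",(ctr+.5)/5-.5+[230,195],.045).round(4))
E
```

```text
tcp [ 0.5258 -0.1377  0.049 ] jaw 0.93 tilt 0.0384 -0.0418 F [-0.2 -0.1 -2. ] 0.237 16.45
(266, 206, 64, 65) [[ 0.4926 -0.0065  0.045 ]]
(344, 205, 64, 65) [[ 0.4932 -0.0591  0.045 ]]
(342, 114, 63, 64) [[ 0.555  -0.0576  0.045 ]]
(265, 114, 64, 66) [[ 0.5543 -0.0059  0.045 ]]
```

Tray now rests on the rails, centred at about (0.523, -0.032), with the blade about 9 mm below it. Withdrawing.

Emit:
send_rows(
  commands=[
    {"delta_pos": [0, -0.5, -0.3], "yaw": 0},
    {"delta_pos": [0, -1.5, 0], "yaw": 0},
    {"delta_pos": [0, -2, 0], "yaw": 0},
    {"delta_pos": [0, -2, 0], "yaw": 0},
    {"delta_pos": [0, -2, 0], "yaw": 0},
    {"delta_pos": [0, -2, 0], "yaw": 0},
    {"delta_pos": [0, -2, 0], "yaw": 0},
  ],
)

```text
t: 17.38
tcp_pos: [0.5262, -0.2658, 0.0465]
tool_rot: [0.701, 0.713, -0.001, 0.03]
force: [-0.9, -0.3, -1.6]
finger_gap: 0.237
```

```bash
python3 - <<'E'
from h import *
st()
a=manip.snapshot("top")
big=cv2.resize(a[195:265,230:390],None,fx=5,fy=5,interpolation=cv2.INTER_CUBIC);hsv=cv2.cvtColor(big,cv2.COLOR_BGR2HSV)
m=cv2.inRange(hsv,(5,90,120),(25,255,255))
for c in cv2.findContours(m,0,2)[0]:
    if cv2.contourArea(c)>1500:
        p=cv2.boundingRect(c);ctr=np.array([p[0]+p[2]/2,p[1]+p[3]/2]);print(p,cast("top",(ctr+.5)/5-.5+[230,195],.045).round(4))
E
```

```text
tcp [ 0.5262 -0.2658  0.0465] jaw 0.99 tilt 0.0404 -0.0436 F [-0.9 -0.3 -1.6] 0.237 17.375
(266, 207, 64, 64) [[ 0.4923 -0.0065  0.045 ]]
(344, 205, 64, 65) [[ 0.4932 -0.0591  0.045 ]]
(342, 114, 63, 64) [[ 0.555  -0.0576  0.045 ]]
(265, 114, 64, 66) [[ 0.5543 -0.0059  0.045 ]]
```

Emit:
send_rows(
  commands=[
    {"delta_pos": [0, -2, 0], "yaw": 0},
    {"delta_pos": [0, -2, 0], "yaw": 0},
    {"delta_pos": [-1.2, -2, 0], "yaw": 0},
    {"delta_pos": [-1.5, -0.5, 0], "yaw": 0},
    {"delta_pos": [-1.5, 0, -0.5], "yaw": 0},
    {"delta_pos": [-0.8, 0, -0.6], "yaw": 0},
    {"delta_pos": [0, 0, -0.4], "yaw": 0},
    {"delta_pos": [0, 0, -0.2], "yaw": 0},
    {"delta_pos": [0, 0, 0], "yaw": 0},
  ],
)

```text
t: 18.55
tcp_pos: [0.4745, -0.3379, 0.0286]
tool_rot: [0.701, 0.713, -0.001, 0.031]
force: [-0.5, -1.2, 1.3]
finger_gap: 0.236
```

Emit:
send_rows(
  commands=[
    {"delta_pos": [0, 0, -0.1], "yaw": 0},
    {"delta_pos": [0, 0, 0], "yaw": 0},
  ],
)

```text
t: 18.8
tcp_pos: [0.475, -0.3379, 0.0283]
tool_rot: [0.7, 0.713, -0.002, 0.031]
force: [-0.3, -0.7, 1.9]
finger_gap: 0.241
```

Emit:
send_rows(
  commands=[
    {"delta_pos": [0, 0, 0], "yaw": 0},
    {"delta_pos": [0, 0, 0], "yaw": 0},
    {"delta_pos": [0, 0, 0], "yaw": 0},
    {"delta_pos": [0, 0, 0], "yaw": 0},
    {"delta_pos": [0, 0, 2], "yaw": 0},
    {"delta_pos": [0, 0, 4], "yaw": 0},
    {"delta_pos": [0, 0, 6], "yaw": 0},
    {"delta_pos": [-2, -3, 6], "yaw": 0},
    {"delta_pos": [-2, -5, 0], "yaw": 0},
    {"delta_pos": [-2, -5, 0], "yaw": 0},
  ],
  grip=0.1,
)

```text
t: 20.05
tcp_pos: [0.4171, -0.463, 0.2078]
tool_rot: [0.698, 0.715, -0.001, 0.031]
force: [0.2, 1.0, 0.1]
finger_gap: 0.449
```

```bash
python3 - <<'E'
from h import *
st()
a=manip.snapshot("top");b=manip.snapshot("scene")
A=cv2.resize(a[185:270,180:440],None,fx=3,fy=3,interpolation=2);B=cv2.resize(b[150:330,170:400],None,fx=2,fy=2,interpolation=2)
B=np.pad(B,((0,0),(0,780-B.shape[1]),(0,0)))
cv2.imwrite("pics/end.png",np.vstack([A,B])[:600])
E
```

```text
tcp [ 0.4171 -0.463   0.2078] jaw 1.4 tilt 0.0433 -0.0457 F [0.2 1.  0.1] 0.449 20.05
```

View pics/end.png

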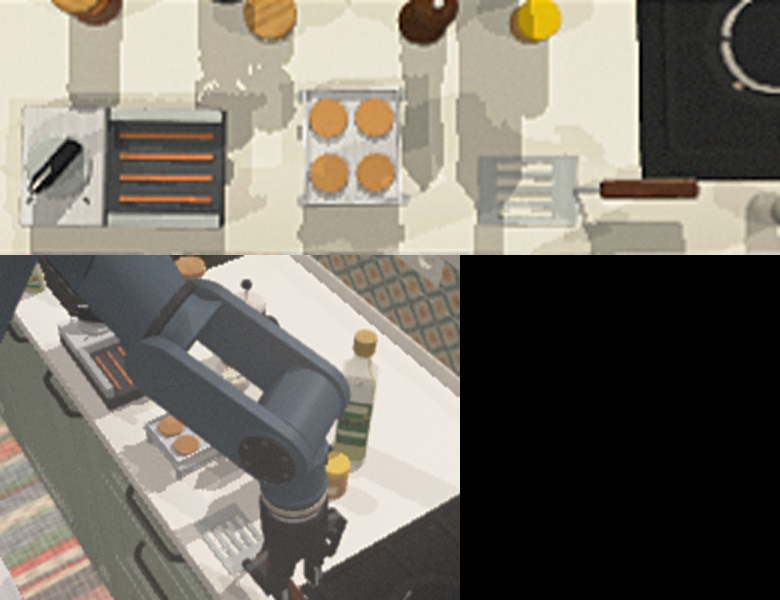

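The switch is off, the tray sits square on both rails, the turner lies flat about 0.2 m from the stand, and the bystanders look unmoved. Handing in.

```bash
python3 -c "
from station import manip
print(manip.sign_off())"
```

```text
the job is handed in; nothing more can be done
None
```

I carried out the whole task and handed it in at about 20 s of the 67 s allowed. The hand-in gives no verdict, so what follows rests on my own measurements and pictures.

- **Switch:** I gripped the bar and turned it about 81° clockwise. The last picture still shows its pointer at the off mark.
- **Tray:** The turner blade slid under it without any sign of contact and lifted it to about 0.10 m. I then set it on the stand's rails. Its middle came out about 2 mm off the stand's middle both across and along the rails, with yaw matching to about 0.01 rad. It did not move while I drew the blade out.
- **Turner:** It lies on the worktop about 0.2 m from the stand's middle, touching nothing else that I could see. The bystanders visible in the last picture look unmoved; I did not measure them.

The gripper's tilt drifted to about 0.06 rad during the moves and could not be corrected through the interface. Because it was nearly constant while I held the turner, the blade itself should have tilted only about 0.01 rad. I judged that the tray and the turner lie flat from the heights and the pictures alone.

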